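# Turn a microscope camera over for window inspection

### The job

The long microscope camera with the two side knobs lies window-down in its foam. Lift its knob end first so that it tilts out of the cutout, then turn it over and lay it flat in the inspection tray, window up; keep hold of it until it is lying down rather than letting it topple, then let go. Leave the square camera in its own foam.

Things in the scene. Friction and masses are not known exactly. Their poses are not given: they have to be found in the camera images.
- camera_mid (a point): Long microscope camera, the one to turn over: aluminium bar 100 (x) x 44 (y) x 40 (z) mm, 0.2 to 0.35 kg, with two round steel side knobs near its -x end. The point is its centre. Its z axis points out of the ribbed back (up at the start); the glass window is in the opposite face. Its x and y axes are level at the start.
- camera_knobs (a point): Point midway between the long camera's two round-ended side knobs, on its centre line, 38 mm from its centre towards -x, at mid height, same axes. The knobs (flat-ended, 16 mm in diameter) lie along y, stick out 8 mm from either side and measure 60 mm over their ends. They are swivels: pinched by its knobs, the camera swings easily about their line and hangs straight down when lifted.
- foam: Fixed dark foam block, 152 (x) x 120 (y) mm, with the long camera in it, 30 mm straight above this origin (centre of the underside), axes parallel. Foam floor 10 mm above the table. From x = -76 to -10 mm only the floor is left: finger room at the knobs. Beyond, side walls 50 mm high (flush with the camera) and an end wall 32 mm high at x = 53 mm, all 3 mm clear of the camera.
- tray: Fixed shallow steel inspection tray lined with grippy dark rubber, 200 (x) x 170 (y) mm outside, 5 mm walls, rim 14 mm above the table, liner top 3 mm above the table. Origin at the centre of its underside.
- short_mid (a point): Square camera of the same metal, 70 x 70 x 40 mm, without knobs, sunk in a second foam block; it stays where it is. The point is its centre.
Mind the look-alikes: they are no part of the job. Leave any green look-alike of the part that bears camera_mid alone. Leave any red look-alike of the foam alone.

How it is judged:
By the outcome, as a careful person would: the job done as asked, in the order asked, and still so for the second after the job is handed in, with the robot touching nothing.
It also fails if it takes over 48 s, if anything falls off the work surface, if the arm or the gripper's body presses on something with over 40 N, if the wrist force passes 120 N, or if a joint passes its speed limit or range.

### The arm

A 6-joint arm with a two-finger parallel gripper is mounted at the origin on the work surface. World frame = base frame: x ahead of the robot, y to its left, z up, the work surface at z = 0. Lengths are in mm, angles in rad, forces in N, time in s.
With the tool pointing down it reaches from about 275 to 750 mm from the base axis. Payload 10.2 kg.
Tool frame: the origin (TCP) lies where the fingers leave the gripper's body, on its centre line; the fingertips stand 73 mm ahead of it and the grasp point (between the pads) lies 54 mm ahead of it; z points along the fingers, y is the line along which they close (so a half turn about z gives the same grasp; the last joint's range is limited). The gripper opens to 85 mm and grips with 20 to 120 N. Pads are 22 mm wide; open, the fingers measure 114 mm over their backs; the gripper's body (76 mm by 85 mm) begins 54 mm behind the grasp point. The pads swing forward as they close: fully open they stand 13 mm farther back than shut.
Start: joints at [0.952, 0.313, 1.498, -0, 1.331, -0.223], TCP at [202.425, 484.413, 303.894] pointing down, gripper open.
Joint ranges: [-2.94, 2.94], [-0.97, 2.17], [0.19, 2.56], [-1.23, 4.37], [0.02, 3.11], [-2.88, 2.88]. Speed limits (rad/s): [2.39, 2.39, 3.01, 3.14, 3.14, 3.14].

### API

Orientations are given as a unit quaternion [w, x, y, z].
In Python, from rig import ctrl gives the robot as it stands.
- The arm moves only by the shell command python3 -m creep 'ROWS' [OPENING] [FORCE]. ROWS is JSON, a list that holds one entry, the list of rows, each a list of 6 numbers: the shift along the world's x, y, z in units of 25 mm (1.0 is 25 mm), then the turn, a rotation vector about the world's x, y, z in units of 5 degrees (1.0 is 5 degrees). In form: [[[x, y, z, ax, ay, az], ...]]. A call has 1 to 20 rows; each row is the pose to reach, as a shift and turn from the pose commanded when the call began; what a row does not reach only later rows make up. A row lasts 1/12 s, in which the tool goes at most 41.7 mm and 7.16 degrees, less where a joint would pass 70% of its speed; a pose out of reach is approached as far as the arm can. A call with a gripper value outside its range is refused whole. OPENING is the finger opening in mm, from 0 to 85.4, set as the call begins (- or left out, the last holds). The fingers move at their own pace and stop on an object; FORCE is the grip in N (left out, the last holds). Time passes only in rows, so rows that repeat a pose let the fingers close. It gives the time, the measured TCP pose, the force, the opening and the grip force at its end, in the units of the state.
- ctrl.sense(): the state, without advancing time (a new reading comes with each control period).
- ctrl.capture(name): name is "scene" or "top" or "wrist"; returns a dict with "image" (384x512x3 uint8, red, green, blue), "fx", "fy", "cx", "cy" (pixels), "R" (3x3) and "t" (3): a world point X has camera coordinates R X + t. Camera axes: x right, y down, z forward; pixel columns grow to the right and rows downward; lengths in mm; the calibration is good to about 2 mm. The wrist camera is an equidistant fisheye: a pixel r from the principal point sees the ray r / f radians off the axis. A picture is of the moment at which its call begins. There is no depth.
- ctrl.finish_job(): hands the job in; it is judged then, once.
The state is a dict: "time_s": time; "joints": joint angles; "dq": joint speeds; "tau": joint torques, N m; "eef_pos": TCP position; "ee_rot": TCP orientation; "force": force on the tool from outside, world axes, zero at the start; "wrist_torque": the same for the moment, N m; "grip_width": opening from 0.0 (shut) to 1.0 (fully open); "grip_force": force on a finger pad.
Only numpy, scipy, OpenCV 4.12 (cv2) and the standard library are available. Lean on these libraries where they do the work, as an engineer would, in place of code of your own. Each camera call takes 0.05 s, during which the arm holds its last target. There are 200 camera calls.

## Working session

There is one attempt and no reset: what is moved stays moved. The work goes in short steps, Python scripts to look and compute and a shell command to move; the robot and the scene stay as the last step left them, time stands still between calls to the robot, and variables do not carry over. Pictures are saved under pics/ and viewed, at most 10 in all, crops included, and the job is handed in when it is done.

```bash
mkdir -p pics; ls
python3 - <<'E'
from rig import ctrl
import cv2,numpy as np
for n in("scene","top"):
    c=ctrl.capture(n); cv2.imwrite(f"pics/{n}0.png",c["image"][:,:,::-1]); print(n,c["fx"],c["fy"],c["cx"],c["cy"],np.round(c["R"],4).tolist(),np.round(c["t"],1).tolist())
print(ctrl.sense())
E
```

```text
pics
scene 384.6055785381743 384.6055785381743 253.1340733817838 193.62612057973269 [[0.0841, 0.9964, 0.0055], [0.5256, -0.0397, -0.8498], [-0.8466, 0.0743, -0.527]] [-113.1, -181.6, 1408.0]
top 444.44024461766463 444.44024461766463 257.3102419833681 195.27679423564305 [[-0.0004, -1.0, 0.0021], [-0.9985, 0.0003, -0.0549], [0.0549, -0.0021, -0.9985]] [61.0, 467.8, 1355.6]
{'time_s': 0.1, 'joints': array([ 9.51606120e-01,  3.13380715e-01,  1.49831958e+00, -4.27206013e-06,
        1.33098789e+00, -2.23408032e-01]), 'dq': array([ 0.00121404, -0.00201244, -0.00155088, -0.00036385,  0.00026668,
       -0.00099485]), 'tau': array([ 3.69245143e-03, -4.12896609e+01, -2.60138154e+01, -1.10321917e-04,
        3.05201727e-03, -7.22774587e-06]), 'eef_pos': array([202.3392812 , 484.29642877, 303.41471177]), 'ee_rot': array([-2.22114453e-04,  1.96601488e-01,  9.80483327e-01, -5.00718640e-04]), 'force': array([ 0.01898107, -0.20707879, -0.28691383]), 'wrist_torque': array([-0.00166313,  0.00550729, -0.03180636]), 'grip_force': 0.0, 'grip_width': 1.0021860185790623}
```

View pics/top0.png

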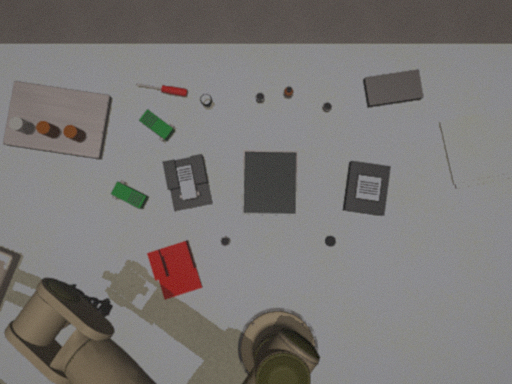

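View pics/scene0.png

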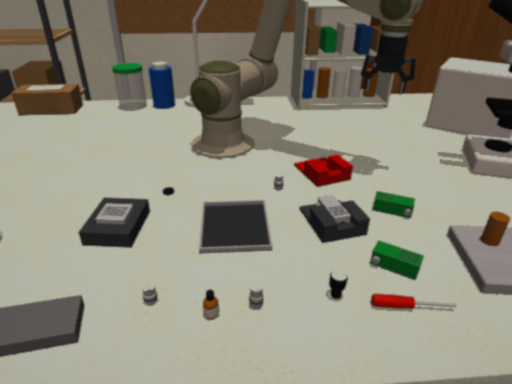

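The top view shows what could be mistaken for the target. The long camera in dark foam is at (187,182), the green look-alikes at (157,125) and (130,194), and the square camera at (369,188). The red foam is at (175,270) and the tray at (270,182). I choose (187,182) and will check it in a close crop.

```bash
cat > h.py <<'E'
import numpy as np,cv2
from rig import ctrl
def ray(c,u,v,z,fish=False):
    x=(u-c["cx"])/c["fx"];y=(v-c["cy"])/c["fy"]
    if fish:
        r=np.hypot(x,y);d=np.array([x/r*np.sin(r),y/r*np.sin(r),np.cos(r)]) if r>1e-9 else np.array([0,0,1.])
    else: d=np.array([x,y,1.])
    R=np.array(c["R"]);t=np.array(c["t"]);o=-R.T@t;d=R.T@d
    return o+d*(z-o[2])/d[2]
E
python3 - <<'E'
from h import *
c=ctrl.capture("top");im=c["image"][:,:,::-1]
print(np.round(ray(c,187,182,50)),np.round(ray(c,270,182,14)))
for q in[(243,152),(297,152),(296,213),(243,213)]:print(np.round(ray(c,*q,14)))
cr=cv2.resize(im[145:220,150:225],(600,600),interpolation=cv2.INTER_CUBIC)
cr=np.clip(cr.astype(float)*1.6,0,255).astype(np.uint8)
cv2.imwrite("pics/crop1.png",cr)
E
```

```text
[506. 272.  50.] [509.  22.  14.]
[602. 105.  14.]
[602. -62.  14.]
[413. -58.  14.]
[413. 105.  14.]
```

View pics/crop1.png

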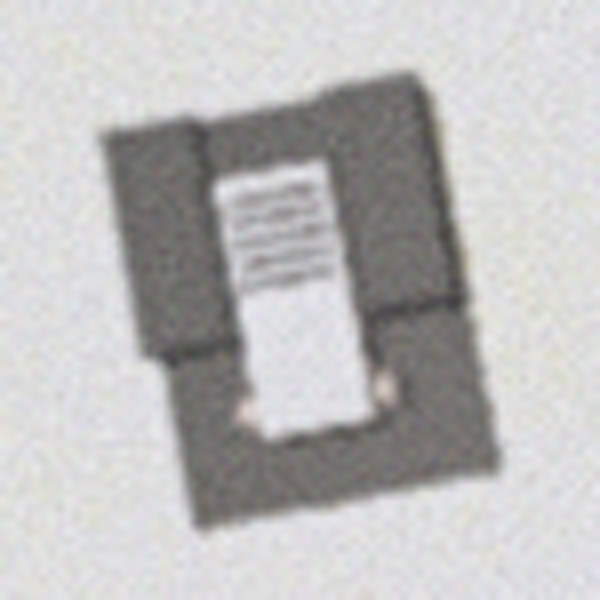

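The crop confirms it: the bare-metal camera has a ribbed back, with knobs at crop (248,410) and (385,388) on the end nearest the robot. Its axis is about 10.5° off world x.

```bash
python3 - <<'E'
from h import *
c=ctrl.capture("top")
f=lambda u,v,z:ray(c,150+u/8-.5+1/16,145+v/8-.5+1/16,z)
P=[f(*q,50) for q in[(215,183),(328,160),(372,412),(265,437)]]
for p in P:print(np.round(p))
k=[f(248,410,30),f(385,388,30)];print(np.round(k),np.linalg.norm(k[0]-k[1]))
m=np.mean(P,0);e=(P[0]+P[1]-P[2]-P[3]);a=np.arctan2(e[1],e[0]);print(m,np.degrees(a),m-38*np.array([np.cos(a),np.sin(a),0]))
E
python3 -m creep '[[[2,-1.5,0,0,0,1],[3.5,-3,-1,0,0,2.2],[5,-4.4,-1.5,0,0,3.4],[6.5,-5.7,-2,0,0,4.6],[8,-7,-2.5,0,0,5.6],[9.2,-8,-3,0,0,6.4],[10,-8.6,-3.5,0,0,6.6],[10.2,-8.7,-4,0,0,6.6],[10.2,-8.7,-4.2,0,0,6.6],[10.2,-8.7,-4.2,0,0,6.6],[10.2,-8.7,-4.2,0,0,6.6],[10.2,-8.7,-4.2,0,0,6.6],[10.2,-8.7,-4.2,0,0,6.6]]]' 85
python3 - <<'E'
from h import *
c=ctrl.capture("wrist");cv2.imwrite("pics/w1.png",c["image"][:,:,::-1])
E
```

```text
[550. 304.  50.]
[558. 261.  50.]
[463. 244.  50.]
[454. 284.  50.]
[[465. 294.  30.]
 [474. 242.  30.]] 52.632228076740525
[506.34183476 273.41963069  50.        ] 10.947927644260679 [469.03342747 266.20279303  50.        ]
time_s: 1.28
eef_pos: [456.9, 267.8, 199.8]
ee_rot: [0.001, -0.091, 0.996, 0.0]
force: [0.3, -0.1, -0.2]
grip_width: 0.995
grip_force: 0.0
```

View pics/w1.png

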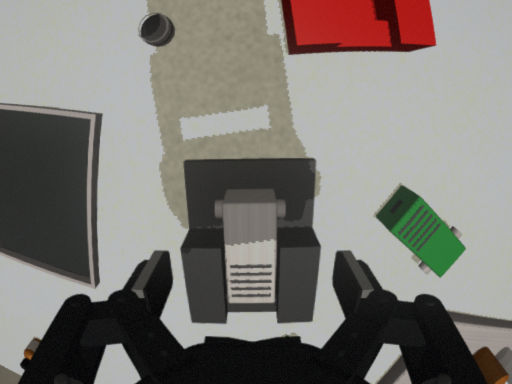

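The wrist view shows the camera squarely aligned. The knob ends are at (215,209) and (285,209), and the top face runs from row 190 to row 303 around column 250.

Run:
```python
from h import *
c=ctrl.capture("wrist")
k=[ray(c,215,209,30,1),ray(c,285,209,30,1)];print(np.round(k,1),np.linalg.norm(k[0]-k[1]),np.mean(k,0))
P=[ray(c,*q,50,1) for q in[(227,303),(273,303),(274.5,190),(224.5,190)]];print(np.round(P,1))
m=np.mean(P,0);e=(P[0]+P[1]-P[2]-P[3]);a=np.arctan2(e[1],e[0]);print(m,np.degrees(a),m-38*np.array([np.cos(a),np.sin(a),0]))
s=ctrl.sense();print(s["eef_pos"],s["ee_rot"])
```

```text
[[473.3 237.9  30. ]
 [462.2 297.3  30. ]] 60.4851342890959 [467.75339163 267.60332796  30.        ]
[[556.7 262.1  50. ]
 [548.8 304.2  50. ]
 [441.2 282.2  50. ]
 [448.3 244.2  50. ]]
[498.76046998 273.17767365  50.        ] 10.494734614246825 [461.39614726 266.25615737  50.        ]
[456.908993   267.73720925 199.677484  ] [ 6.05757968e-04 -9.07121425e-02  9.95876959e-01  1.49207525e-04]
```

```bash
python3 -m creep '[[[0.44,0,-0.5,0,0,0],[0.44,0,-1.3,0,0,0],[0.44,0,-2.1,0,0,0],[0.44,0,-2.9,0,0,0],[0.44,0,-3.7,0,0,0],[0.44,0,-4.3,0,0,0],[0.44,0,-4.6,0,0,0],[0.44,0,-4.7,0,0,0],[0.44,0,-4.7,0,0,0],[0.44,0,-4.7,0,0,0]]]' 85
python3 -m creep '[[[0,0,0,0,0,0],[0,0,0,0,0,0],[0,0,0,0,0,0],[0,0,0,0,0,0],[0,0,0,0,0,0],[0,0,0,0,0,0],[0,0,0,0,0,0],[0,0,0,0,0,0],[0,0,0,0,0,0],[0,0,0,0,0,0]]]' 50 40
python3 - <<'E'
from h import *
c=ctrl.capture("wrist");cv2.imwrite("pics/w2.png",c["image"][:,:,::-1])
print(ctrl.sense())
E
```

```text
time_s: 2.22
eef_pos: [468.8, 267.3, 82.4]
ee_rot: [0.001, -0.09, 0.996, 0.0]
force: [0.3, -0.2, 0.7]
grip_width: 0.994
grip_force: 0.0
time_s: 3.05
eef_pos: [468.7, 267.1, 82.5]
ee_rot: [0.001, -0.09, 0.996, 0.0]
force: [-2.2, -0.2, 6.4]
grip_width: 0.694
grip_force: 42.1
{'time_s': 3.1, 'joints': array([ 3.00563308e-01,  6.20724668e-01,  1.67636085e+00, -6.56487976e-05,
        8.43050047e-01, -1.45052442e+00]), 'dq': array([-0.00168729, -0.00052949, -0.00192059, -0.00101727,  0.00028061,
        0.00036567]), 'tau': array([-3.08905318e-01, -4.44493425e+01, -1.79753619e+01,  4.95007873e-03,
       -4.50838096e-01,  4.29659081e-02]), 'eef_pos': array([468.78310312, 267.05006645,  82.48874987]), 'ee_rot': array([ 7.17596180e-04, -9.00453634e-02,  9.95937398e-01,  1.28185315e-04]), 'force': array([-1.65613817, -0.26240957,  6.41668506]), 'wrist_torque': array([-0.08520664,  0.33626483,  0.05510175]), 'grip_force': 42.08299398422241, 'grip_width': 0.692293751437652}
```

View pics/w2.png

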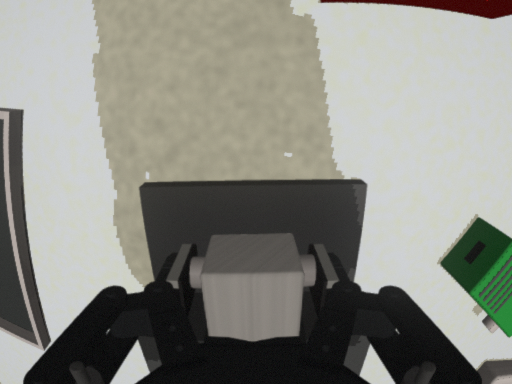

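The grip is on both knobs at (196,272) and (308,272), at 42 N and about 59 mm opening. Now I lift, smoothly.

```bash
python3 -m creep '[[[0,0,0.1,0,0,0],[0,0,0.3,0,0,0],[0,0,0.6,0,0,0],[0,0,0.9,0,0,0],[0,0,1.2,0,0,0],[0,0,1.5,0,0,0],[0,0,1.8,0,0,0],[0,0,2.1,0,0,0],[0,0,2.4,0,0,0],[0,0,2.7,0,0,0],[0,0,3.0,0,0,0],[0,0,3.3,0,0,0],[0,0,3.6,0,0,0],[0,0,3.9,0,0,0],[0,0,4.2,0,0,0],[0,0,4.5,0,0,0],[0,0,4.8,0,0,0],[0,0,5.0,0,0,0],[0,0,5.1,0,0,0],[0,0,5.1,0,0,0]]]' 50 45
python3 -m creep '[[[0,0,0.2,0,0,0],[0,0,0.5,0,0,0],[0,0,0.8,0,0,0],[0,0,1.1,0,0,0],[0,0,1.3,0,0,0],[0,0,1.4,0,0,0],[0,0,1.4,0,0,0],[0,0,1.4,0,0,0],[0,0,1.4,0,0,0],[0,0,1.4,0,0,0]]]' 50 45
python3 - <<'E'
from h import *
a=ctrl.capture("wrist");c=ctrl.capture("scene")
b=c["image"][100:260,200:420]
im=np.hstack([cv2.resize(a["image"],(400,300)),cv2.resize(b,(400,300),interpolation=cv2.INTER_CUBIC)])
cv2.imwrite("pics/w3.png",im[:,:,::-1])
E
```

```text
time_s: 4.77
eef_pos: [468.6, 267.0, 209.4]
ee_rot: [0.0, -0.09, 0.996, 0.0]
force: [-0.4, -0.1, -2.8]
grip_width: 0.694
grip_force: 48.8
time_s: 5.6
eef_pos: [468.3, 266.9, 243.5]
ee_rot: [-0.0, -0.09, 0.996, -0.0]
force: [0.4, 0.5, -2.8]
grip_width: 0.69
grip_force: 49.0
```

View pics/w3.png

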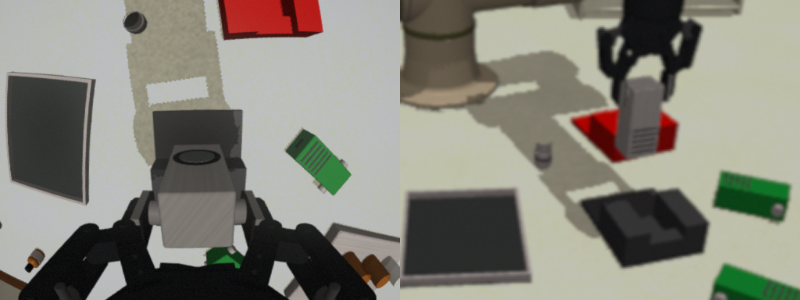

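It hangs clear of the foam, with the window facing the robot (oval at (195,157) in the left half) and the ribs facing outward. Next I carry it over the tray.

```bash
python3 -m creep '[[[0,-0.1,0,0,0,0],[0,-0.4,0,0,0,0],[0,-0.9,0,0,0,0],[-0.1,-1.5,0,0,0,0],[-0.1,-2.2,0,0,0,0],[-0.2,-2.9,0,0,0,0],[-0.2,-3.6,0,0,0,0],[-0.3,-4.3,0,0,0,0],[-0.3,-5.0,0,0,0,0],[-0.4,-5.7,0,0,0,0],[-0.4,-6.4,0,0,0,0],[-0.5,-7.1,0,0,0,0],[-0.5,-7.8,0,0,0,0],[-0.57,-8.5,0,0,0,0],[-0.57,-9.1,0,0,0,0],[-0.57,-9.6,0,0,0,0],[-0.57,-10.0,0,0,0,0],[-0.57,-10.2,0,0,0,0],[-0.57,-10.24,0,0,0,0],[-0.57,-10.24,0,0,0,0]]]' 50 45
python3 -m creep '[[[0,0,-0.2,0,0,0],[0,0,-0.6,0,0,0],[0,0,-1.0,0,0,0],[0,0,-1.4,0,0,0],[0,0,-1.8,0,0,0],[0,0,-2.2,0,0,0],[0,0,-2.6,0,0,0],[0,0,-3.0,0,0,0],[0,0,-3.3,0,0,0],[0,0,-3.5,0,0,0],[0,0,-3.6,0,0,0],[0,0,-3.6,0,0,0],[0,0,-3.6,0,0,0],[0,0,-3.6,0,0,0],[0,0,-3.6,0,0,0]]]' 50 45
python3 - <<'E'
from h import *
a=ctrl.capture("wrist");c=ctrl.capture("scene")
b=c["image"][130:275,160:353]
im=np.hstack([cv2.resize(a["image"],(400,300)),cv2.resize(b,(400,300),interpolation=cv2.INTER_CUBIC)])
cv2.imwrite("pics/w4.png",im[:,:,::-1])
E
```

```text
time_s: 7.37
eef_pos: [454.1, 10.8, 243.9]
ee_rot: [0.0, -0.09, 0.996, 0.0]
force: [-0.2, 0.2, -3.3]
grip_width: 0.689
grip_force: 49.0
time_s: 8.62
eef_pos: [454.4, 10.9, 154.3]
ee_rot: [0.0, -0.09, 0.996, -0.0]
force: [-0.7, -0.1, -2.5]
grip_width: 0.695
grip_force: 49.0
```

View pics/w4.png

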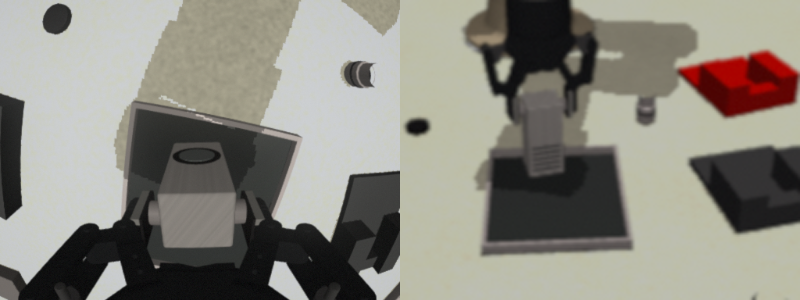

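It is vertical, inside the tray and clear of the near wall. I'll lower it to touch.

```bash
python3 -m creep '[[[0,0,-0.1,0,0,0],[0,0,-0.2,0,0,0],[0,0,-0.3,0,0,0],[0,0,-0.36,0,0,0],[0,0,-0.4,0,0,0],[0,0,-0.4,0,0,0],[0,0,-0.4,0,0,0]]]' 50 45
```

```text
time_s: 9.3
eef_pos: [454.2, 10.9, 143.9]
ee_rot: [0.0, -0.09, 0.996, -0.0]
force: [1.1, -0.9, -2.6]
grip_width: 0.69
grip_force: 49.0
```

```bash
python3 -m creep '[[[0,0,-0.03,0,0,0],[0,0,-0.06,0,0,0],[0,0,-0.09,0,0,0],[0,0,-0.09,0,0,0],[0,0,-0.09,0,0,0]]]' 50 45
```

```text
time_s: 9.72
eef_pos: [455.1, 10.9, 143.7]
ee_rot: [0.002, -0.09, 0.996, -0.0]
force: [-5.1, 2.6, 21.6]
grip_width: 0.692
grip_force: 51.4
```

```bash
python3 -m creep '[[[0,0,0.05,0,0,0],[0.1,0.02,0.07,0,0,0],[0.25,0.05,0.1,0,0,0],[0.4,0.07,0.12,0,0,0],[0.6,0.11,0.13,0,0,0],[0.79,0.15,0.14,0,0,0],[1.0,0.18,0.12,0,0,0],[1.2,0.22,0.1,0,0,0],[1.4,0.26,0.07,0,0,0],[1.6,0.3,0.02,0,0,0],[1.8,0.33,-0.03,0,0,0],[2.0,0.37,-0.09,0,0,0],[2.2,0.41,-0.18,0,0,0],[2.4,0.44,-0.27,0,0,0],[2.56,0.47,-0.36,0,0,0],[2.56,0.47,-0.36,0,0,0]]]' 50 45
python3 - <<'E'
from h import *
a=ctrl.capture("wrist");c=ctrl.capture("scene")
b=c["image"][130:275,160:353]
im=np.hstack([cv2.resize(a["image"],(400,300)),cv2.resize(b,(400,300),interpolation=cv2.INTER_CUBIC)])
cv2.imwrite("pics/w5.png",im[:,:,::-1])
E
```

```text
time_s: 11.05
eef_pos: [518.7, 22.7, 132.1]
ee_rot: [-0.0, -0.09, 0.996, 0.0]
force: [2.0, 1.9, 2.1]
grip_width: 0.685
grip_force: 49.5
```

View pics/w5.png

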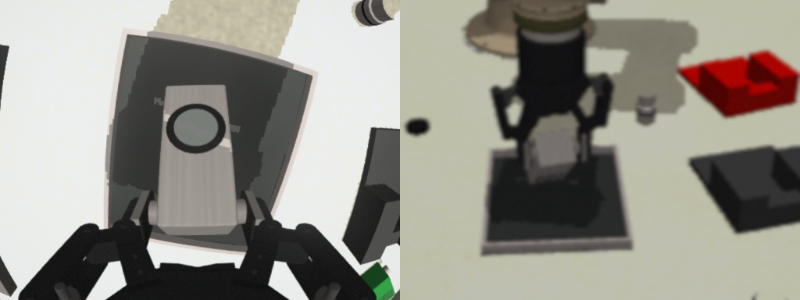

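It pivots as planned, with the window now visible at (196,128). I'll continue the arc down.

```bash
python3 -m creep '[[[0.13,0.02,-0.08,0,0,0],[0.26,0.05,-0.17,0,0,0],[0.39,0.07,-0.26,0,0,0],[0.51,0.09,-0.36,0,0,0],[0.66,0.12,-0.5,0,0,0],[0.8,0.15,-0.65,0,0,0],[0.94,0.175,-0.8,0,0,0],[1.06,0.2,-0.97,0,0,0],[1.18,0.22,-1.14,0,0,0],[1.3,0.24,-1.32,0,0,0],[1.39,0.26,-1.5,0,0,0],[1.48,0.27,-1.7,0,0,0],[1.56,0.29,-1.89,0,0,0],[1.61,0.3,-2.02,0,0,0],[1.65,0.3,-2.12,0,0,0],[1.65,0.3,-2.12,0,0,0]]]' 50 45
```

```text
time_s: 12.48
eef_pos: [559.4, 30.2, 79.1]
ee_rot: [-0.0, -0.09, 0.996, 0.0]
force: [0.0, 1.0, -2.8]
grip_width: 0.691
grip_force: 49.1
```

```bash
python3 -m creep '[[[0.02,0,-0.04,0,0,0],[0.03,0.01,-0.08,0,0,0],[0.04,0.01,-0.12,0,0,0],[0.04,0.01,-0.12,0,0,0],[0.04,0.01,-0.12,0,0,0]]]' 50 45
python3 - <<'E'
from h import *
a=ctrl.capture("wrist");c=ctrl.capture("scene")
b=c["image"][130:275,160:353]
im=np.hstack([cv2.resize(a["image"],(400,300)),cv2.resize(b,(400,300),interpolation=cv2.INTER_CUBIC)])
cv2.imwrite("pics/w6.png",im[:,:,::-1])
E
```

```text
time_s: 12.9
eef_pos: [560.5, 30.4, 76.8]
ee_rot: [0.0, -0.09, 0.996, -0.0]
force: [-0.8, -0.2, -2.7]
grip_width: 0.691
grip_force: 49.1
```

View pics/w6.png

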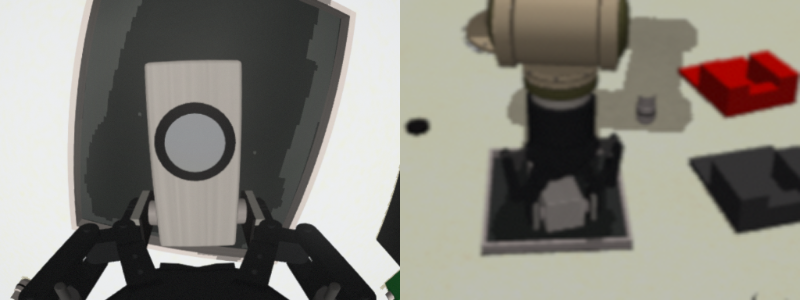

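The camera is window up (circle at (194,142)) and almost flat. The last millimetres go gently.

```bash
python3 -m creep '[[[0,0,-0.02,0,0,0],[0.01,0,-0.04,0,0,0],[0.01,0,-0.05,0,0,0],[0.01,0,-0.05,0,0,0],[0.01,0,-0.05,0,0,0]]]' 50 45
```

```text
time_s: 13.42
eef_pos: [560.8, 30.4, 75.6]
ee_rot: [0.0, -0.09, 0.996, -0.0]
force: [-0.2, 0.6, 1.0]
grip_width: 0.693
grip_force: 49.4
```

```bash
python3 -m creep '[[[0,0,-0.02,0,0,0],[0,0,-0.04,0,0,0],[0,0,-0.04,0,0,0],[0,0,-0.04,0,0,0]]]' 50 45
```

```text
time_s: 13.75
eef_pos: [560.8, 30.4, 75.5]
ee_rot: [0.0, -0.09, 0.996, -0.0]
force: [-5.0, -0.5, 10.8]
grip_width: 0.686
grip_force: 50.4
```

Contact came exactly at the expected height, so it is lying flat. I release it and retreat upward.

```bash
python3 -m creep '[[[0,0,0.03,0,0,0],[0,0,0.03,0,0,0]]]' 50 20
python3 -m creep '[[[0,0,0,0,0,0],[0,0,0,0,0,0],[0,0,0,0,0,0],[0,0,0,0,0,0],[0,0,0,0,0,0],[0,0,0,0,0,0],[0,0,0,0,0,0],[0,0,0,0,0,0]]]' 85
python3 -m creep '[[[0,0,0.1,0,0,0],[0,0,0.4,0,0,0],[0,0,0.9,0,0,0],[0,0,1.5,0,0,0],[0,0,2.3,0,0,0],[0,0,3.1,0,0,0],[0,0,3.9,0,0,0],[0,0,4.7,0,0,0],[0,0,5.5,0,0,0],[0,0,6,0,0,0],[0,0,6,0,0,0],[0,0,6,0,0,0]]]' 85
python3 - <<'E'
from h import *
a=ctrl.capture("wrist");c=ctrl.capture("scene")
b=c["image"][130:275,160:353]
im=np.hstack([cv2.resize(a["image"],(400,300)),cv2.resize(b,(400,300),interpolation=cv2.INTER_CUBIC)])
cv2.imwrite("pics/w7.png",im[:,:,::-1])
E
```

```text
time_s: 13.92
eef_pos: [560.8, 30.4, 75.5]
ee_rot: [0.0, -0.09, 0.996, -0.0]
force: [-2.1, -0.2, 5.3]
grip_width: 0.692
grip_force: 49.8
time_s: 14.58
eef_pos: [560.7, 30.4, 75.1]
ee_rot: [0.0, -0.09, 0.996, -0.0]
force: [-0.8, -0.5, -0.0]
grip_width: 0.994
grip_force: 0.0
time_s: 15.58
eef_pos: [560.6, 30.4, 225.6]
ee_rot: [0.001, -0.09, 0.996, -0.0]
force: [0.1, -0.1, 0.2]
grip_width: 1.0
grip_force: 0.0
```

View pics/w7.png

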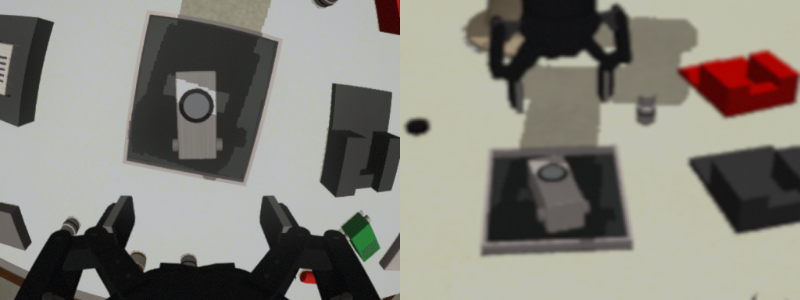

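The camera lies flat in the tray, window up at (196,106), with the gripper clear and the square camera still in its foam.

```bash
python3 -c "
from rig import ctrl
print(ctrl.finish_job())"
```

```text
the job is handed in; nothing more can be done
None
```

The long camera was lifted out knob end first, turned over and laid flat in the inspection tray, window up. I held it until it was down, then released it and handed the job in at about 16 s; the square camera was left untouched in its foam.

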